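Set out the dispensing station for the next assay plate

ROBOT

A 7-joint arm with a two-finger parallel gripper is mounted at the origin on a cart in front of the work surface, level with it; the furniture and walls round the work are solid. World frame = base frame: x ahead of the robot, y to its left, z up, the work surface at z = 0. Lengths are in m, angles in degrees, forces in N, time in s.
With the tool pointing down it reaches from about 0.35 to 0.9 m from the base axis. Payload 8.1 kg.
Tool frame: the origin (TCP) lies midway between the tips of the shut fingers; the grasp point (between the pads) lies 19 mm behind it (r.hold_point_z is the distance from the TCP to the grasp point, in m); z points along the fingers, x is the direction in which the jaws open and shut, and the axes are right-handed (so a half turn about z gives the same grasp; the last joint's range is limited). The gripper opens to 92 mm and grips with 3 to 60 N. Pads are 19 mm wide; open, the fingers measure 130 mm over their backs; the gripper's body (75 mm by 190 mm) begins 47 mm behind the grasp point.
Start: joints at [-78.873, 24.895, 1.432, 90.138, -0.665, 64.973, -4.303], TCP at [0.183, 0.598, 0.227] pointing down, gripper open.
Joint ranges: [-149.89, 149.89], [-25.12, 119.58], [-72.63, 75.52], [4.76, 147.25], [-75.54, 255.54], [6.69, 114.76], [-157.13, 157.13]. Speed limits (degrees/s): [127.2, 127.2, 172.46, 172.46, 180, 180, 180].

INTERFACE

Orientations are given as a 3x3 rotation matrix whose columns are the frame's x, y, z axes.
In Python, from bench import read_state, snapshot, camera_params, job_done, r gives the robot as it stands.
- The arm moves only by the shell command python3 -m pendant 'ROWS'. ROWS is text: rows parted by semicolons, each of 7 numbers parted by spaces: the shift along the world's x, y, z in mm, then the turn, a rotation vector about the world's x, y, z in degrees, then the gripper command: -1 is shut, 1 is fully open, values between are in proportion. In form: tx ty tz ax ay az claw; .... A call has 1 to 20 rows; each row shifts and turns the commanded pose from where the row before left it; what a row does not reach is not made up. A row lasts 1/8 s, in which the tool goes at most 62.5 mm and 10.7 degrees, less where a joint would pass 70% of its speed; a pose out of reach is approached as far as the arm can. A call is refused whole if a number of a shift passes 62.5 or a number of a turn 10.7, either way. A call with a gripper value outside its range is refused whole. The fingers move at their own pace and stop on an object; the grip force is fixed at half the most. Time passes only in rows, so rows that do not move let the fingers close. It gives the time, the measured TCP pose, the force and the opening at its end, in the units of the state.
- read_state(): the state, without advancing time (a new reading comes with each control period).
- snapshot(name): name is "scene" or "top" or "wrist"; returns the picture (480x640x3 uint8, red, green, blue); there is no depth.
- camera_params(name): a dict with "fx", "fy", "cx", "cy" (pixels), "k1" (the pictures are not rectified: a ray, as slopes to the right and down, at radius r is drawn at 1 + k1 r^2 times it, then the intrinsics apply), "eye" and "attitude" of the camera in the world; the wrist camera has in their place "hand_eye" (4x4, takes a point from camera to tool coordinates, whose origin is the TCP and whose axes are the tool frame's). Camera axes: x right, y down, z forward; pixel columns grow to the right and rows downward; lengths in m; the calibration is good to about 2 mm. A picture is of the moment at which its call begins: read the wrist's pose just before it. camera_params takes no time and is no camera call.
- job_done(): hands the job in, once; it reports no verdict.
The state is a dict: "time_s": time; "q": joint angles; "qvel": joint speeds; "joint_torque": joint torques, N m; "eef_pos": TCP position; "tcp_rot": TCP orientation; "contact_force": force on the tool from outside, world axes, zero at the start; "moment": the same for the moment, N m; "gripper_width": opening from 0.0 (shut) to 1.0 (fully open).
Only numpy, scipy, OpenCV 4.12 (cv2) and the standard library are available. Lean on these libraries where they do the work, as an engineer would, in place of code of your own. Each camera call takes 0.05 s, during which the arm holds its last target. There are 200 camera calls.

TASK

Set out the white dispensing station for the next assay plate: seat the open trough flat in the station's long bed and close it with the cover that now lies on the spare trough. Stand the three reagent bottles upright in the pockets behind it in their order of use: the dark bottle in the end pocket on the side of the well plate, the red-capped bottle in the other end pocket, and the green-capped bottle between them. Never tip a bottle over, and leave the spare trough, the well plate and the tip box where they are.

Things in the scene. Friction and masses are not known exactly. Their poses are not given: they have to be found in the camera images.
- station: White moulded base 182 (x) x 240 (y) x 18 mm, fixed, yaw within 0.2. Origin: centre of underside; x to its back (away from the robot), y left, z up. Long bed 68 (x) x 162 (y) mm at x -42 mm, y 0. Behind it three round pockets, 60 mm wide, at x +46 mm, y +72, 0, -72 mm. All 12 mm deep, floor 6 mm above the worktop, edges bevelled. Bottles in the pockets leave little room for a gripper over the bed.
- trough_mid (a point): Open cream trough, the one without a cover, 45 g, loose. Foot flange 56 (x) x 150 (y) x 3 mm; upright 2 mm walls, outside 42 (x) x 136 (y) mm, top 40 mm above the underside. Grip it across the long walls (42 mm, along its x) at mid length. Point: its centre, 20 mm above its underside; y along its length, z up; same either way round.
- spare_trough_mid (a point): Spare trough: same cream trough, but the cover lies on it at the start; 90 g, loose, stays where it is. Point: its centre, 20 mm above its underside; y along its length, z up.
- cover_mid (a point): Flat cream cover, 20 g, loose, lying on the spare trough. Rim 64 (x) x 158 (y) x 3 mm, on it a raised part 54 x 148 x 5 mm; flat below. It rests on a trough's walls, overhanging 11 mm all round: grip it across the rim (64 mm, along its x) at mid length, fingertips about 10 mm below the rim. Point: its centre, 4 mm above its underside; y along its length, z up; same either way round.
- bottle_dark_mid (a point): Dark brown bottle with dark cap, 42 mm diameter, 104 mm tall. Loose, 50 to 100 g; the straight round body can be gripped anywhere from its foot to 80 mm up (best about 60 mm up, to keep the gripper clear of the cap and of its neighbours). Point: on its axis, half-way up, 52 mm above its underside; z up.
- bottle_green_mid (a point): Clear bottle, pale blue contents, green cap, 46 mm diameter, 92 mm tall. Loose, 50 to 100 g; the straight round body can be gripped anywhere from its foot to 70 mm up (best about 60 mm up, to keep the gripper clear of the cap and of its neighbours). Point: on its axis, half-way up, 46 mm above its underside; z up.
- bottle_red_mid (a point): White and clear bottle with red cap, 44 mm diameter, 98 mm tall. Loose, 50 to 100 g; the straight round body can be gripped anywhere from its foot to 76 mm up (best about 60 mm up, to keep the gripper clear of the cap and of its neighbours). Point: on its axis, half-way up, 49 mm above its underside; z up.
- well_plate: White well plate with orange-brown wells, 86 (x) x 128 (y) x 14 mm, left or right of the station. Origin: centre of its underside. Stays where it is.
- tip_box: Open box of white pipette tips, blue base, 86 (x) x 122 (y) x 65 mm, on the other side of the station. Origin: centre of its underside. Stays where it is.
Things that resemble listed ones, but are neither listed nor needed, are in the scene too. What is shaped like the part that bears bottle_dark_mid but orange is not meant.

How it is judged (in metres and radians):
At the end, for the whole second after the job is handed in: Open trough flat on the bed's floor; cover flat on it, centred within 10 mm, lengthwise within 0.12 rad; dark bottle in the end pocket by the plate, green in the middle, red in the other, upright, within 10 mm of centre; spare trough, plate, tip box moved under 30 mm; at rest (x of trough_mid in the frame of station between -0.052 and -0.032 m and y of trough_mid in the frame of station between -0.01 and 0.01 m and z of trough_mid in the frame of station between 0.023 and 0.029 m and angle between each of trough_mid, cover_mid's own z axis and vertical below 0.05 rad and x of cover_mid in the frame of trough_mid between -0.01 and 0.01 m and y of cover_mid in the frame of trough_mid between -0.01 and 0.01 m and z of cover_mid in the frame of trough_mid between 0.021 and 0.027 m and angle between the y axis of cover_mid and the y axis of trough_mid, either way round below 0.12 rad and x of bottle_green_mid in the frame of station between 0.036 and 0.056 m and y of bottle_green_mid in the frame of station between -0.01 and 0.01 m and z of bottle_green_mid in the frame of station between 0.049 and 0.055 m and ((y of well_plate in the frame of station above 0 m and (x of bottle_dark_mid in the frame of station between 0.036 and 0.056 m and y of bottle_dark_mid in the frame of station between 0.062 and 0.082 m and z of bottle_dark_mid in the frame of station between 0.055 and 0.061 m) and (x of bottle_red_mid in the frame of station between 0.036 and 0.056 m and y of bottle_red_mid in the frame of station between -0.082 and -0.062 m and z of bottle_red_mid in the frame of station between 0.052 and 0.058 m)) or (y of well_plate in the frame of station below 0 m and (x of bottle_dark_mid in the frame of station between 0.036 and 0.056 m and y of bottle_dark_mid in the frame of station between -0.082 and -0.062 m and z of bottle_dark_mid in the frame of station between 0.055 and 0.061 m) and (x of bottle_red_mid in the frame of station between 0.036 and 0.056 m and y of bottle_red_mid in the frame of station between 0.062 and 0.082 m and z of bottle_red_mid in the frame of station between 0.052 and 0.058 m))) and angle between each of bottle_dark_mid, bottle_green_mid, bottle_red_mid's own z axis and vertical below 0.06 rad and distance of each of spare_trough_mid, well_plate, tip_box from where it was at the start of the episode below 0.03 m and linear speed of each of trough, cover, bottle_dark, bottle_green, bottle_red below 0.01 m/s); the robot touches nothing.
It fails at once if a bottle is tipped over (by more than about 35 degrees) (angle between any of bottle_dark_mid, bottle_green_mid, bottle_red_mid's own z axis and vertical above 0.6 rad).
It fails at once if the spare trough, the well plate or the tip box is pushed out of its place (by more than 40 mm) (distance of any of spare_trough_mid, well_plate, tip_box from where it was at the start of the episode above 0.04 m).
It also fails if it takes over 144 s, if anything falls off the work surface, if the arm or the gripper's body presses on something with over 40 N, if the wrist force passes 120 N, or if a joint passes its speed limit or range.

## Working session

There is one attempt and no reset: what is moved stays moved. The work goes in short steps, Python scripts to look and compute and a shell command to move; the robot and the scene stay as the last step left them, time stands still between calls to the robot, and variables do not carry over. Pictures are saved under pics/ and viewed, about 12 in all and at most 16, crops included, and the job is handed in when it is done.

```bash
ls; mkdir -p pics
python3 - <<'E'
from bench import *
import cv2,numpy as np
for n in("scene","top","wrist"):
    im=snapshot(n); cv2.imwrite(f"pics/{n}0.png",im[:,:,::-1]); print(n,camera_params(n))
s=read_state(); print(s['time_s'],s['eef_pos'],s['tcp_rot'],s['gripper_width'],r.hold_point_z)
E
```

```text
pics
scene {'fx': 576.8200265349774, 'fy': 576.8200265349774, 'cx': 316.7881840690723, 'cy': 238.252826745666, 'k1': -0.191720446942202, 'eye': array([-0.53546858, -1.19026122,  0.79680677]), 'attitude': array([[ 0.73547631, -0.27061414,  0.62116228],
       [-0.67744262, -0.31005692,  0.66703538],
       [ 0.01208646, -0.91139053, -0.41136508]])}
top {'fx': 502.3944690898631, 'fy': 502.3944690898631, 'cx': 320.5845989177126, 'cy': 237.21872799766382, 'k1': 0.001852406384387319, 'eye': array([ 0.47525991, -0.02321839,  1.36674109]), 'attitude': array([[-0.00693905, -0.9981198 ,  0.06089926],
       [-0.99997262,  0.0067697 , -0.00298677],
       [ 0.00256889, -0.06091832, -0.99813945]])}
wrist {'fx': 331.41214183279516, 'fy': 331.41214183279516, 'cx': 323.24001245787395, 'cy': 237.32485508023086, 'k1': 0.00028031584700741657, 'hand_eye': array([[ 9.99999947e-01,  4.59416017e-05, -3.22031042e-04,
         2.51760265e-04],
       [ 3.51604647e-05,  9.68910817e-01,  2.47410241e-01,
        -6.67230231e-02],
       [ 3.23385783e-04, -2.47410239e-01,  9.68910764e-01,
        -1.57496113e-01],
       [ 0.00000000e+00,  0.00000000e+00,  0.00000000e+00,
         1.00000000e+00]])}
0.15 [0.18271261 0.59729969 0.22615065] [[ 2.92469067e-01  9.56274956e-01 -2.29521486e-04]
 [ 9.56274275e-01 -2.92469134e-01 -1.14772807e-03]
 [-1.16467156e-03  1.16189465e-04 -9.99999315e-01]] 0.9961963527893821 0.0188
```

View pics/top0.png

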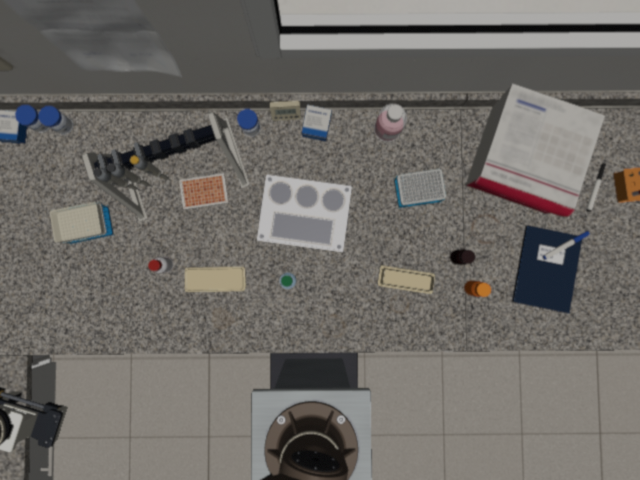

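View pics/scene0.png

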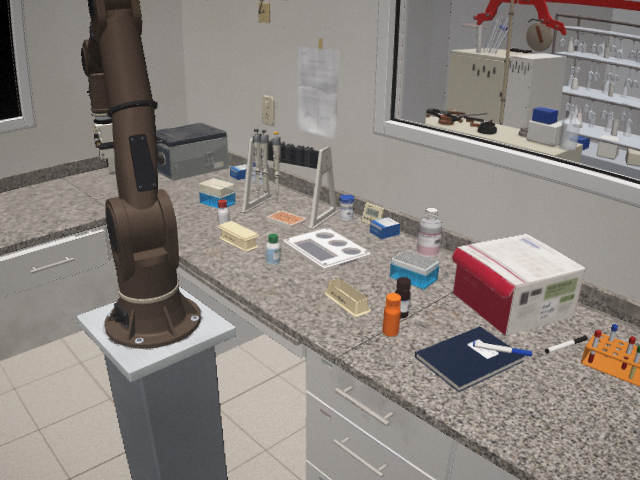

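The top view shows the well plate at (204,190), on the +y side of the station (305,212), and the tip box at (420,188). The covered spare trough is at (214,279) and the open trough at (407,279). The bottles are green (288,281), red (158,266) and dark (463,257), with the orange decoy at (481,290). So dark goes in the +y pocket and red in the −y pocket.

```bash
cat > h.py <<'E'
from bench import *
import cv2,numpy as np
def cam(n,s=None):
    p=camera_params(n)
    if n=="wrist":
        T=np.eye(4);T[:3,:3]=s['tcp_rot'];T[:3,3]=s['eef_pos'];T=T@p['hand_eye'];p['eye']=T[:3,3];p['attitude']=T[:3,:3]
    return p
def cast(p,uv,z):
    uv=np.array(uv,float).reshape(-1,1,2)
    K=np.array([[p['fx'],0,p['cx']],[0,p['fy'],p['cy']],[0,0,1]])
    n=cv2.undistortPoints(uv,K,np.array([p['k1'],0,0,0.]))[:,0]
    d=np.c_[n,np.ones(len(n))]@p['attitude'].T
    return p['eye']+d*((z-p['eye'][2])/d[:,2])[:,None]
def proj(p,X):
    K=np.array([[p['fx'],0,p['cx']],[0,p['fy'],p['cy']],[0,0,1]])
    R=p['attitude'].T
    return cv2.projectPoints(np.atleast_2d(np.array(X,float)),cv2.Rodrigues(R)[0],-R@p['eye'],K,np.array([p['k1'],0,0,0.]))[0][:,0]
def blob(im,lo,hi,box,close=5):
    h=cv2.cvtColor(im,cv2.COLOR_RGB2HSV);m=cv2.inRange(h,np.array(lo),np.array(hi))
    k=np.zeros_like(m);x0,y0,x1,y1=box;k[y0:y1,x0:x1]=m[y0:y1,x0:x1]
    if close: k=cv2.morphologyEx(k,cv2.MORPH_CLOSE,np.ones((close,close),np.uint8))
    c,_=cv2.findContours(k,cv2.RETR_EXTERNAL,cv2.CHAIN_APPROX_NONE)
    return max(c,key=cv2.contourArea)
def rect(p,c,z):
    P=cast(p,c.reshape(-1,2),z)[:,:2]*1000
    (cx,cy),(w,h),a=cv2.minAreaRect(P.astype(np.float32))
    if w>h:w,h,a=h,w,a+90          # long side along "y": yaw of local y vs world y
    return np.round([cx,cy,w,h,(a+90)%180-90],1)
E
python3 - <<'E'
from h import *
im=snapshot("top");p=cam("top")
for n,lo,hi,box,z in [("station",(0,0,110),(180,40,255),(250,165,360,260),.018),("plate",(0,0,130),(180,40,255),(170,165,235,215),.014),
 ("cover",(15,40,90),(35,255,255),(175,255,255,300),.043),("trough",(15,40,90),(35,255,255),(370,255,445,300),.04),
 ("green",(50,80,30),(95,255,255),(275,268,302,295),.09),("red",(0,120,60),(8,255,255),(140,250,180,280),.096),("dark",(0,0,0),(180,255,50),(445,240,480,270),.09)]:
    try:
        c=blob(im,lo,hi,box);print(n,rect(p,c,z),cv2.minAreaRect(c)[:2])
    except Exception as e: print(n,e)
cv2.imwrite("pics/z.png",cv2.resize(im[160:310,140:500],None,fx=2.2,fy=2.2,interpolation=cv2.INTER_CUBIC)[:,:,::-1])
E
```

```text
station [ 6.268e+02  1.580e+01  2.549e+02  2.955e+02 -4.000e-01] ((304.5, 212.0), (94.0, 109.0))
plate [686.6 290.9  84.7 126.    7.2] ((202.882568359375, 190.60755920410156), (30.96990203857422, 46.415714263916016))
cover [448.5 252.   66.6 160.2   0.8] ((214.4647216796875, 278.8411865234375), (25.441051483154297, 61.305274963378906))
trough [ 444.1 -250.6   58.   147.8   -9.5] ((405.71551513671875, 279.1637878417969), (56.11351013183594, 22.069616317749023))
green [443.9  60.   25.   25.1 -45.2] ((286.5000305175781, 280.5000305175781), (9.899494171142578, 9.899494171142578))
red [486.1 394.4  27.   28.2  45.2] ((154.2000274658203, 265.10003662109375), (11.180338859558105, 10.733125686645508))
dark [ 502.4 -386.    36.7   61.5   10.9] ((461.9423522949219, 256.2115478515625), (14.512594223022461, 24.122283935546875))
```

View pics/z.png

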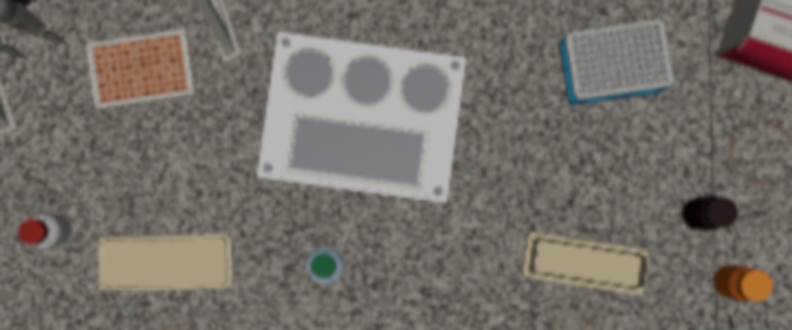

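```bash
python3 -m pendant '40 -45 0 0 0 -5.5 1;40 -45 0 0 0 -5.5 1;40 -45 0 0 0 -5.5 1;40 -45 0 0 0 -5.5 1;40 -45 0 0 0 -5.5 1;5 -62 0 0 0 -5.5 1;5 -62 0 0 0 -5.5 1;5 -62 0 0 0 -5.5 1;5 -62 0 0 0 -5.5 1;5 -62 0 0 0 -5.5 1;5 -62 0 0 0 -5.5 1;5 -62 0 0 0 -5.5 1;5 -62 0 0 0 -5.5 1;5 -62 0 0 0 -5.5 1;5 -62 0 0 0 -5.5 1;0 0 0 0 0 0 1;0 0 0 0 0 0 1'
python3 - <<'E'
from h import *
p=cam("top")
q=np.array([[278,33],[466,57],[258,178],[447,201]])/2.2+[140,160]
P=cast(p,q,.018)*1000;print(P.round(0),P.mean(0))
im=snapshot("top");c=blob(im,(0,0,140),(180,40,255),(250,165,360,260),3);R=rect(p,c,.018);print("station",R)
print("trough z3",rect(p,blob(im,(15,40,90),(35,255,255),(370,255,445,300)),.003))
for n,u,z in(("dark",(468.2,256.4),.104),("red",(154.5,265),.098),("green",(286.5,280.5),.092)):print(n,(cast(p,u,z)*1000).round())
s=read_state();w=snapshot("wrist");cv2.imwrite("pics/w1.png",w[:,:,::-1]);pw=cam("wrist",s)
print(s['eef_pos'],s['time_s'],s['q'].round() if hasattr(s['q'],'round') else s['q'])
c=blob(w,(15,40,90),(35,255,255),(0,0,640,480));print(rect(pw,c,.003),cv2.boundingRect(c))
E
```

```text
time_s: 2.33
eef_pos: [0.4326, -0.247, 0.2264]
tcp_rot: [[0.986, -0.165, -0.001], [-0.165, -0.986, 0.0], [-0.001, -0.0, -1.0]]
contact_force: [0.5, 0.5, 0.2]
gripper_width: 0.998
[[ 727.  118.   18.]
 [ 696. -113.   18.]
 [ 549.  143.   18.]
 [ 519.  -88.   18.]] [622.84864702  15.24874038  18.        ]
station [623.5  17.8 185.5 240.3  -8.1]
trough z3 [ 446.8 -233.9   58.8  105.9   -8.5]
dark [[ 501. -398.  104.]]
red [[485. 392.  98.]]
green [[444.  60.  92.]]
[ 0.43279517 -0.24618445  0.22643061] 2.375 [-12.  15.  45. 110. -12.  60.  29.]
[ 443.5 -259.3   66.   165.2   -5.8] (303, 149, 61, 139)
```

View pics/w1.png

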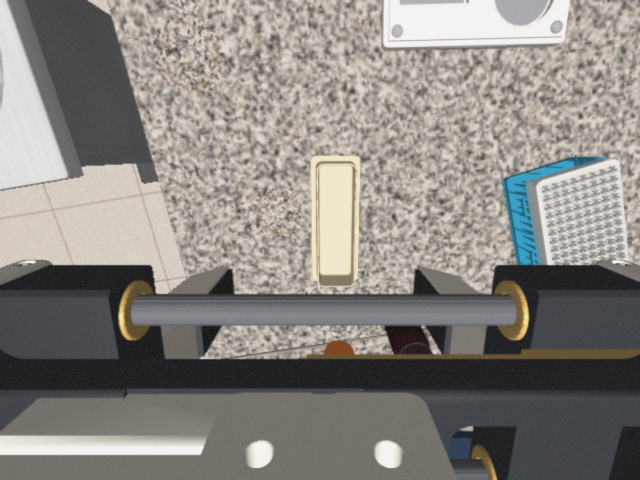

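The wrist view shows the open trough at (311–360, 155–288), almost aligned with the jaws. The bottles and tip box sit beyond it.

Run:
```python
from h import *
s=read_state();pw=cam("wrist",s);w=cv2.imread("pics/w1.png")[:,:,::-1]
P=cast(pw,[[311,156],[360,156],[315,287],[357,287]],.003)*1000;print(P.round(0),P.mean(0))
P=cast(pw,[[317,162],[355,162],[319,276],[354,276]],.04)*1000;print(P.round(0),P.mean(0))
c=blob(w,(15,25,150),(40,255,255),(305,150,365,292),3);print(rect(pw,c,.003),cv2.boundingRect(c))
p=cam("top");t=cv2.imread("pics/top0.png")[:,:,::-1]
print("trough top z3",rect(p,blob(t,(15,40,90),(35,255,255),(370,255,445,300)),.003))
```

```text
[[ 429. -181.    3.]
 [ 483. -190.    3.]
 [ 407. -337.    3.]
 [ 458. -345.    3.]] [ 444.29425758 -263.41793096    3.        ]
[[ 435. -188.   40.]
 [ 473. -194.   40.]
 [ 417. -309.   40.]
 [ 455. -316.   40.]] [ 445.28264592 -251.90102923   40.        ]
[ 443.4 -262.7   71.7  168.8   -9.4] (305, 150, 60, 142)
trough top z3 [ 443.2 -256.9   59.6  152.    -9.5]
```

```bash
python3 -m pendant '11 -11 -40 0 0 0 1;0 0 -60 0 0 0 1;0 0 -60 0 0 0 1;0 0 -35 0 0 0 1;0 0 -20 0 0 0 0;0 0 0 0 0 0 -1;0 0 0 0 0 0 -1;0 0 0 0 0 0 -1;0 0 0 0 0 0 -1;0 0 0 0 0 0 -1'
```

```text
time_s: 3.68
eef_pos: [0.4443, -0.2583, 0.0123]
tcp_rot: [[0.986, -0.165, 0.001], [-0.165, -0.986, -0.0], [0.001, -0.0, -1.0]]
contact_force: [-0.8, 1.7, 7.0]
gripper_width: 0.454
```

```bash
python3 -m pendant '0 0 20 0 0 0 -1;0 0 40 0 0 0 -1;20 40 30 0 0 0 -1;27 56 0 0 0 0.5 -1;27 56 0 0 0 0.5 -1;27 56 0 0 0 0.5 -1;26 46 0 0 0 0 -1;10 27 0 0 0 0 -1;0 0 0 0 0 0 -1;0 0 0 0 0 0 -1'
python3 - <<'E'
from h import *
s=read_state();w=snapshot("wrist");cv2.imwrite("pics/w2.png",w[:,:,::-1]);print(s['eef_pos'],s['gripper_width'])
E
```

```text
time_s: 4.92
eef_pos: [0.5804, 0.0217, 0.1017]
tcp_rot: [[0.99, -0.14, -0.0], [-0.14, -0.99, -0.001], [-0.0, 0.001, -1.0]]
contact_force: [-1.0, -0.6, -0.1]
gripper_width: 0.457
[0.58036094 0.02174095 0.10173552] 0.45706281298646956
```

View pics/w2.png

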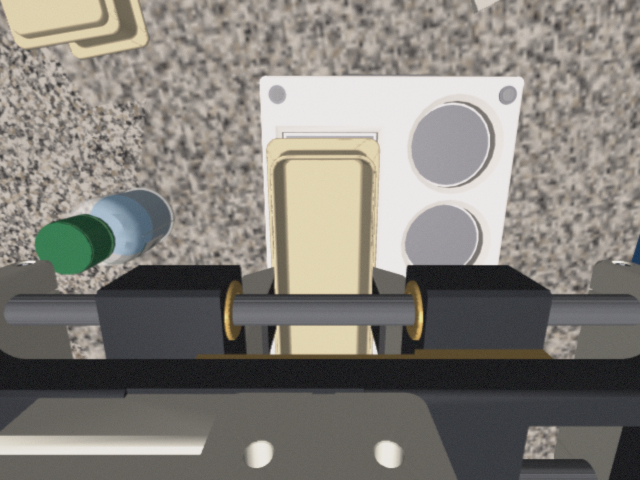

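The trough is held over the station. The station's +y corners are at about (262,77) and (523,77), the dark pocket's rim is centred at about (451,144), and the trough's +y flange edge is at v≈139 (267–380).

```bash
cat >> h.py <<'E'
def fit(L,W):  # 2D rigid fit local->world (mm): returns origin, yaw deg
    L=np.array(L,float);W=np.array(W,float)[:,:2];l=L-L.mean(0);w=W-W.mean(0)
    a=np.arctan2((l[:,0]*w[:,1]-l[:,1]*w[:,0]).sum(),(l*w).sum());R=np.array([[np.cos(a),-np.sin(a)],[np.sin(a),np.cos(a)]])
    o=W.mean(0)-R@L.mean(0);return o,np.degrees(a),R,(W-(L@R.T+o))
E
python3 - <<'E'
from h import *
s=read_state();p=cam("wrist",s)
W=cast(p,[[262,77],[523,77],[451,144]],.018)*1000
o,a,R,e=fit([[-91,120],[91,120],[46,72]],W);print(o,a,e.round(1))
print("bed",o+R@[-42,0],"pockets",[ (o+R@[46,y]).round() for y in(72,0,-72)])
T=cast(p,[[267,140],[380,140]],.0925)*1000;m=T.mean(0)[:2];print("trough end",T.round(),"rel station",R.T@(m-o))
E
```

```text
[624.63366861  11.89905242] -7.9294009127493545 [[ 4.5 -1.9]
 [-3.1 -1.5]
 [-1.5  3.4]]
bed [583.03523884  17.69307004] pockets [array([680.,  77.]), array([670.,   6.]), array([660., -66.])]
trough end [[563.  97.  92.]
 [617.  89.  92.]] rel station [-45.28448657  75.58261281]
```

```bash
python3 -m pendant '2 0 -40 0 0 0 -1;0 0 -25 0 0 0 -1;0 0 -8 0 0 0 -1;0 0 -5 0 0 0 -1;0 0 -4 0 0 0 -1;0 0 -2 0 0 0 -1;0 0 0 0 0 0 -1'
```

```text
time_s: 5.85
eef_pos: [0.5832, 0.0227, 0.0184]
tcp_rot: [[0.99, -0.139, 0.001], [-0.139, -0.99, 0.0], [0.001, -0.0, -1.0]]
contact_force: [-0.7, 0.3, 3.6]
gripper_width: 0.457
```

```bash
python3 -m pendant '0 0 0 0 0 0 0.4;0 0 1 0 0 0 0.4;0 0 40 0 0 0 0.5;0 0 60 0 0 0 1;-20 20 40 0 0 2.2 1;-25 50 30 0 0 2.2 1;-25 50 0 0 0 2.2 1;-25 50 0 0 0 2.2 1;-25 50 0 0 0 0 1;-14 10 0 0 0 0 1;0 0 0 0 0 0 1;0 0 0 0 0 0 1'
python3 - <<'E'
from h import *
s=read_state();w=snapshot("wrist");cv2.imwrite("pics/w3.png",w[:,:,::-1]);p=cam("wrist",s)
c=blob(w,(15,25,130),(40,255,255),(200,60,480,292),3);print(rect(p,c,.043),cv2.boundingRect(c))
t=snapshot("top");P=cam("top");cv2.imwrite("pics/t3.png",cv2.resize(t[160:310,140:500],None,fx=2.2,fy=2.2)[:,:,::-1])
c=blob(t,(15,40,90),(35,255,255),(260,200,350,260));print("trough",rect(P,c,.04))
E
```

```text
time_s: 7.35
eef_pos: [0.45, 0.2509, 0.1885]
tcp_rot: [[1.0, 0.012, 0.001], [0.012, -1.0, -0.0], [0.001, 0.0, -1.0]]
contact_force: [-0.1, 0.4, 0.4]
gripper_width: 1.001
[4.655e+02 2.805e+02 1.529e+02 1.905e+02 3.000e-01] (260, 82, 174, 210)
trough [578.9  22.2  52.8 144.8  -7.8]
```

```bash
python3 -c "
import cv2,numpy as np
a=cv2.imread('pics/w3.png');b=cv2.imread('pics/t3.png');b=cv2.resize(b,(640,267))
cv2.imwrite('pics/m3.png',np.vstack([a[:330],b]))"
```

```text
(no output)
```

View pics/m3.png

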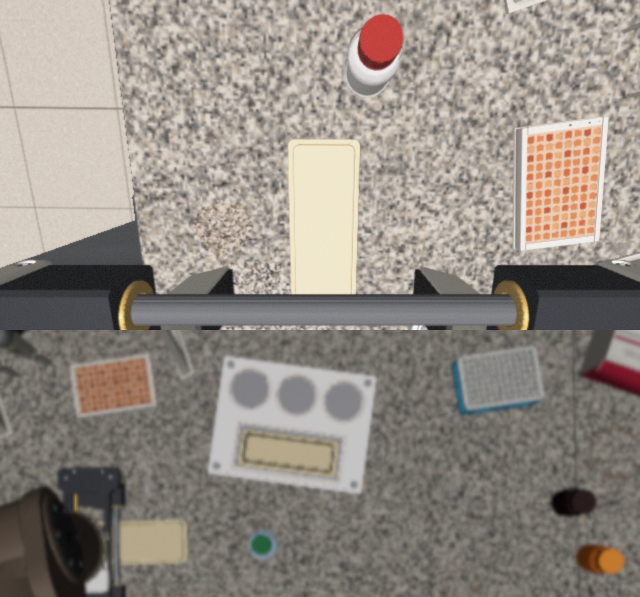

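The trough sits inside the bed. The cover is at u 289–359 with its far end at v≈140, aligned with the jaws.

Run:
```python
from h import *
s=read_state();p=cam("wrist",s)
P=cast(p,[[289,140],[359,140],[292,290],[356,290]],.043)*1000;print(P.round(1),P[:2].mean(0)-[0,79,0])
```

```text
[[418.8 327.5  43. ]
 [480.3 328.2  43. ]
 [419.8 185.9  43. ]
 [482.7 186.6  43. ]] [449.56182241 248.88038662  43.        ]
```

```bash
python3 -m pendant '0 0 -60 0 0 0 1;0 0 -60 0 0 0 1;0 0 -25 0 0 0 1;0 0 -13 0 0 0 1;0 0 0 0 0 0 0;0 0 0 0 0 0 -1;0 0 0 0 0 0 -1;0 0 0 0 0 0 -1;0 0 0 0 0 0 -1'; python3 -m pendant '0 0 5 0 0 0 -1;0 0 20 0 0 0 -1;0 0 40 0 0 0 -1;0 0 0 0 0 0 -1'
python3 - <<'E'
from h import *
s=read_state();w=snapshot("wrist");cv2.imwrite("pics/w4.png",w[:,:,::-1])
E
```

```text
time_s: 8.57
eef_pos: [0.4498, 0.2524, 0.0312]
tcp_rot: [[1.0, 0.014, 0.001], [0.014, -1.0, 0.001], [0.001, -0.001, -1.0]]
contact_force: [-0.4, -0.5, 7.7]
gripper_width: 0.689
time_s: 9.07
eef_pos: [0.4507, 0.2528, 0.0978]
tcp_rot: [[1.0, 0.014, 0.004], [0.014, -1.0, 0.003], [0.004, -0.003, -1.0]]
contact_force: [0.5, 0.1, -0.6]
gripper_width: 0.687
```

View pics/w4.png

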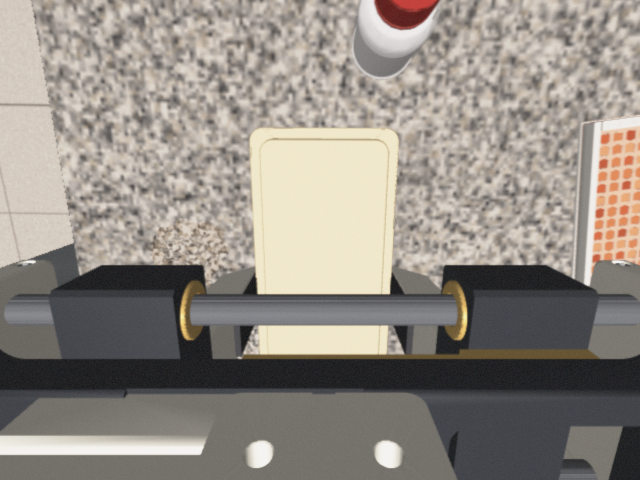

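Run:
```python
from h import *
s=read_state();p=cam("wrist",s);E=s['eef_pos']*1000 if hasattr(s['eef_pos'],'shape') else np.array(s['eef_pos'])*1000
P=cast(p,[[251,129],[398,129]],(E[2]+12)/1000)*1000;print(P.round(1),"offset",P.mean(0)-[0,79,0]-E)
w=cv2.imread("pics/w2.png");s2=dict(eef_pos=np.array([.58036,.02174,.10174]),tcp_rot=np.array([[.99,-.14,0],[-.14,-.99,0],[0,0,-1]]))
m=cast(cam("wrist",s2),[[267,140],[380,140]],.0925).mean(0)*1000;print("trough end along from TCP",np.array([.14,.99])@(m[:2]-[580.4,21.7])-75)
```

```text
[[418.  328.3 108.4]
 [479.5 329.2 108.4]] offset [-0.9797447  -2.84211289 12.        ]
trough end along from TCP -2.4821586166439857
```

```bash
python3 -m pendant '0 0 50 0 0 0 -1;15 -20 0 0 0 -1.1 -1;25 -45 0 0 0 -2.2 -1;25 -45 0 0 0 -2.2 -1;25 -45 0 0 0 -2.2 -1;25 -45 0 0 0 -1.1 -1;17 -30 0 0 0 0 -1;0 0 -50 0 0 0 -1;0 0 -40 0 0 0 -1;0 0 0 0 0 0 -1;0 0 0 0 0 0 -1'
```

```text
time_s: 10.5
eef_pos: [0.5816, 0.0217, 0.056]
tcp_rot: [[0.99, -0.14, 0.0], [-0.14, -0.99, -0.0], [0.0, 0.0, -1.0]]
contact_force: [1.0, 0.7, -0.7]
gripper_width: 0.687
```

```bash
python3 -m pendant '1 1 -10 0 0 0 -1;0 0 -4 0 0 0 -1;0 0 -4 0 0 0 -1;0 0 -1 0 0 0 -1;0 0 0 0 0 0 -1;0 0 0 0 0 0 -1'
```

```text
time_s: 11.25
eef_pos: [0.5824, 0.0231, 0.0372]
tcp_rot: [[0.99, -0.139, 0.001], [-0.139, -0.99, 0.001], [0.001, -0.001, -1.0]]
contact_force: [-2.3, 0.9, 10.9]
gripper_width: 0.684
```

```bash
python3 -m pendant '0 0 0 0 0 0 0.9;0 0 0 0 0 0 0.9;0 0 20 0 0 0 0.9;0 0 60 0 0 0 0.9;0 -20 55 0 0 0 0.9;-10 -55 30 0 0 0 0.9;-10 -60 0 0 0 0 0.9;-10 -60 0 0 0 0 0.9;-10 -60 0 0 0 0 0.9;-10 -60 0 0 0 0 0.9;-10 -60 0 0 0 0 0.9;-10 -60 0 0 0 0 0.9;-11 -55 0 0 0 0 0.9;0 0 0 0 0 0 0.9;0 0 0 0 0 0 0.9'
python3 - <<'E'
from h import *
s=read_state();w=snapshot("wrist");t=snapshot("top");P=cam("top")
cv2.imwrite("pics/w5.png",w[:,:,::-1]);cv2.imwrite("pics/m5.png",np.vstack([w[:330],cv2.resize(t[160:310,140:500],(640,267))])[:,:,::-1])
c=blob(t,(15,40,90),(35,255,255),(260,200,350,260));print("cover",rect(P,c,.049));print(s['eef_pos'])
E
```

```text
time_s: 13.12
eef_pos: [0.5013, -0.4661, 0.2016]
tcp_rot: [[0.99, -0.14, 0.0], [-0.14, -0.99, 0.0], [0.0, -0.0, -1.0]]
contact_force: [0.4, 0.8, 0.0]
gripper_width: 0.95
cover [580.5  22.7  62.5 155.5  -8.3]
[ 0.50129679 -0.46613258  0.20156953]
```

View pics/m5.png

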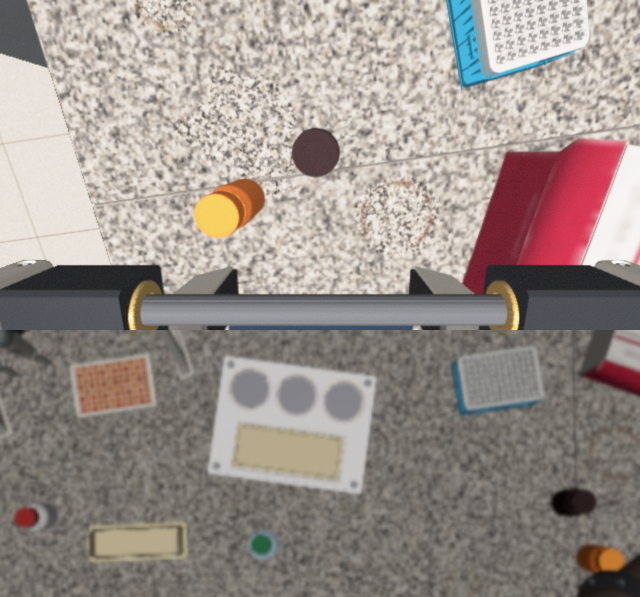

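The cover lies on the trough: the top view gives (580,23), yaw −8.3. The dark cap is at (316,153) and the orange decoy's foot at about (247,197).

Run:
```python
from h import *
s=read_state();p=cam("wrist",s)
print((cast(p,[[316,153]],.104)*1000).round(1),(cast(p,[[247,197]],0)*1000).round(1),(cast(p,[[218,214]],.104)*1000).round(1))
```

```text
[[ 505.7 -398.1  104. ]] [[ 422.9 -433.4    0. ]] [[ 423.5 -433.3  104. ]]
```

```bash
python3 -m pendant '3 50 0 0 0 0 0.9;1 18 0 0 0 0 0.9;0 0 -40 0 0 0 0.9;0 0 -50 0 0 0 0.9;0 0 -45 0 0 0 0.9;0 0 -21 0 0 0 0.9;0 0 0 0 0 0 0;0 0 0 0 0 0 -1;0 0 0 0 0 0 -1;0 0 0 0 0 0 -1;0 0 0 0 0 0 -1'
```

```text
time_s: 14.6
eef_pos: [0.5056, -0.3983, 0.0453]
tcp_rot: [[0.99, -0.139, 0.001], [-0.139, -0.99, -0.0], [0.001, 0.0, -1.0]]
contact_force: [0.2, 0.6, 0.2]
gripper_width: 0.456
```

```bash
python3 -m pendant '0 0 30 0 0 0 -1;0 0 50 0 0 0 -1;10 30 30 0 0 0 -1;20 55 0 0 0 0 -1;20 57 0 0 0 0 -1;20 57 0 0 0 0 -1;20 57 0 0 0 0 -1;20 57 0 0 0 0 -1;20 57 0 0 0 0 -1;20 55 0 0 0 0 -1;14 33 0 0 0 0 -1;10 20 0 0 0 0 -1;0 0 0 0 0 0 -1;0 0 0 0 0 0 -1'
python3 - <<'E'
from h import *
s=read_state();w=snapshot("wrist");cv2.imwrite("pics/w6.png",w[:,:,::-1]);print(s['eef_pos'])
E
```

```text
time_s: 16.35
eef_pos: [0.679, 0.0771, 0.155]
tcp_rot: [[0.99, -0.142, -0.0], [-0.142, -0.99, -0.001], [0.0, 0.001, -1.0]]
contact_force: [0.3, -0.1, -0.7]
gripper_width: 0.434
[0.67896826 0.07709125 0.15503027]
```

View pics/w6.png

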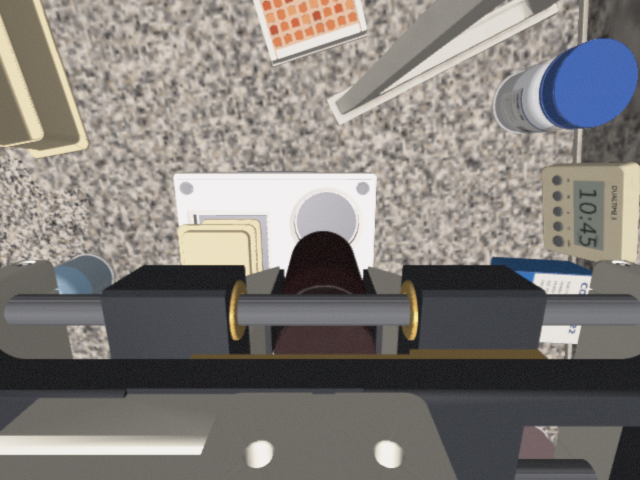

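The station's +y corners are at (176,175) and (376,175), and the pocket rim spans u 291–361 with its top at v≈187. The bottle is hanging upright over the pocket.

Run:
```python
from h import *
s=read_state();p=cam("wrist",s)
W=cast(p,[[176,175],[376,175]],.018)*1000;print(W.round(1))
o,a,R,e=fit([[-91,120],[91,120]],W);print(o.round(1),a,"dark",o+R@[46,72]);
W=cast(p,[[291,222],[361,222],[326,187]],.018)*1000;print(W.round(1))
print(proj(p,[[.6796,.0794,.006],[.679,.077,.11]]))
```

```text
[[557.6 142.3  18. ]
 [730.9 117.3  18. ]]
[627.1  11. ] -8.191609243914684 dark [682.92362526  75.73197004]
[[650.2  86.5  18. ]
 [713.1  77.5  18. ]
 [686.1 113.2  18. ]]
[[324.12098242 222.37253104]
 [324.09036759 259.39164767]]
```

```bash
python3 -m pendant '2 2 -40 0 0 0 -1;0 0 -40 0 0 0 -1;0 0 -12 0 0 0 -1;0 0 -6 0 0 0 -1;0 0 -4 0 0 0 -1;0 0 -2 0 0 0 -1;0 0 0 0 0 0 -1'
```

```text
time_s: 17.27
eef_pos: [0.6819, 0.0817, 0.0517]
tcp_rot: [[0.99, -0.139, 0.001], [-0.139, -0.99, 0.0], [0.001, -0.0, -1.0]]
contact_force: [0.0, -0.9, 1.4]
gripper_width: 0.431
```

Run:
```python
from h import *
s=read_state();w=snapshot("wrist");t=snapshot("scene");p=cam("wrist",s)
print(proj(p,[[.681,.079,.006],[.681,.079,.11],s['eef_pos']]))
cv2.imwrite("pics/m7.png",np.vstack([w[150:480],cv2.resize(t[180:320,240:480],(640,373))])[:,:,::-1][:600])
```

```text
[[323.02643072 263.41434245]
 [323.13942244 361.99150682]
 [324.14683724 287.22218282]]
```

View pics/m7.png

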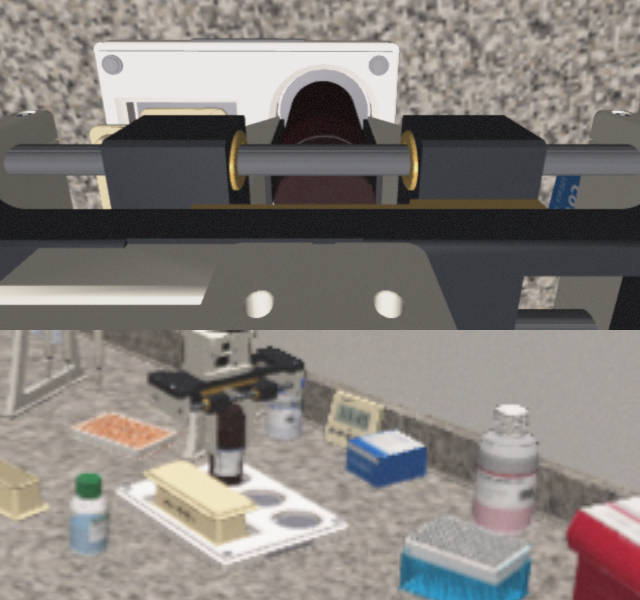

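```bash
python3 -m pendant '0 0 0 0 0 0 0.3;0 0 0 0 0 0 0.3;0 0 0 0 0 0 0.3;0 0 40 0 0 0 0.3;0 0 60 0 0 0 0.3;0 -45 30 0 0 0 0.5;0 -45 20 0 0 0 0.5;0 0 0 0 0 0 0.5;0 0 0 0 0 0 0.5'
python3 - <<'E'
from h import *
s=read_state();w=snapshot("wrist");cv2.imwrite("pics/w8.png",w[:,:,::-1]);print(s['eef_pos'])
E
```

```text
time_s: 18.5
eef_pos: [0.6812, -0.0076, 0.2005]
tcp_rot: [[0.99, -0.139, -0.0], [-0.139, -0.99, 0.001], [-0.001, -0.001, -1.0]]
contact_force: [-0.1, 0.9, -0.7]
gripper_width: 0.751
[ 0.68120095 -0.0075976   0.20050126]
```

View pics/w8.png

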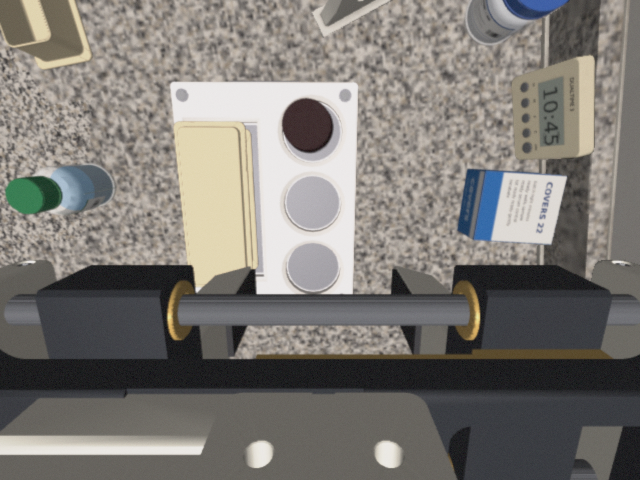

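Clear view: the dark bottle's cap is at (307,125) in its pocket (rim centre about 311,129). The middle pocket is at (312,203), the red pocket at (313,267), and the station corners are at (171,83) and (357,83).

Run:
```python
from h import *
s=read_state();p=cam("wrist",s)
W=cast(p,[[171,83],[357,83],[311,129],[312,203],[313,267]],.018)*1000;print(W.round(1))
o,a,R,e=fit([[-91,120],[91,120],[46,72],[46,0],[46,-72]],W);print(o.round(1),a,e.round(1));print([(o+R@[46,y]).round(1) for y in(72,0,-72)])
c=cast(p,[[307,125]],.11)[0,:2]*1000;print("cap",c,R.T@(c-o))
g=cast(p,[[35,194]],.092)*1000;print("green",g)
```

```text
[[555.7 142.5  18. ]
 [729.9 118.2  18. ]
 [680.8  83.2  18. ]
 [671.1  11.2  18. ]
 [662.  -57.8  18. ]]
[626.2  15.6] -7.642343259248738 [[ 3.8 -4.1]
 [-2.4 -4.2]
 [-0.6  2.4]
 [-0.6  1.8]
 [-0.2  4.1]]
[array([681.4,  80.8]), array([671.8,   9.4]), array([662.2, -61.9])]
cap [680.90014731  79.77815485] [45.68130044 70.93030959]
green [[456.45843245  59.42521971  92.        ]]
```

```bash
python3 -m pendant '-40 -2 0 0 0 0 0.9;-60 -2 0 0 0 0 0.9;-60 -2 0 0 0 0 0.9;-50 -2 0 0 0 0 0.9;-18 0 0 0 0 0 0.9;0 0 0 0 0 0 0.9;0 0 0 0 0 0 0.9'
python3 - <<'E'
from h import *
s=read_state();w=snapshot("wrist");p=cam("wrist",s);print(s['eef_pos'])
c=blob(w,(50,80,30),(90,255,255),(200,60,460,290));(u,r)=cv2.minEnclosingCircle(c);print(u,r,cv2.boundingRect(c),cast(p,u,.092)*1000)
E
```

```text
time_s: 19.42
eef_pos: [0.4544, -0.0153, 0.2009]
tcp_rot: [[0.991, -0.137, 0.001], [-0.137, -0.991, -0.0], [0.001, 0.0, -1.0]]
contact_force: [0.4, 0.0, -0.3]
gripper_width: 0.95
[ 0.45440904 -0.01529764  0.20092127]
(300.277099609375, 145.55421447753906) 19.040918350219727 (282, 127, 37, 38) [[446.23663492  58.30186342  92.        ]]
```

```bash
python3 -m pendant '-4 40 0 0 0 0 0.9;-4 34 0 0 0 0 0.9;0 0 -40 0 0 0 0.9;0 0 -50 0 0 0 0.9;0 0 -45 0 0 0 0.9;0 0 -21 0 0 0 0.9;0 0 0 0 0 0 0;0 0 0 0 0 0 -1;0 0 0 0 0 0 -1;0 0 0 0 0 0 -1;0 0 0 0 0 0 -1'; python3 -m pendant '0 0 20 0 0 0 -1;0 0 40 0 0 0 -1;0 0 50 0 0 0 -1;0 0 0 0 0 0 -1'
```

```text
time_s: 20.85
eef_pos: [0.4456, 0.058, 0.0453]
tcp_rot: [[0.99, -0.139, 0.001], [-0.139, -0.99, 0.001], [0.001, -0.001, -1.0]]
contact_force: [-0.3, 0.6, 3.8]
gripper_width: 0.472
time_s: 21.35
eef_pos: [0.4473, 0.0582, 0.1577]
tcp_rot: [[0.99, -0.139, 0.005], [-0.139, -0.99, 0.003], [0.005, -0.003, -1.0]]
contact_force: [0.3, 1.0, -0.7]
gripper_width: 0.468
```

```bash
python3 -m pendant '20 -5 0 0 0 0 -1;40 -9 0 0 0 0 -1;45 -10 0 0 0 0 -1;45 -10 0 0 0 0 -1;40 -8 0 0 0 0 -1;24 -4 0 0 0 0 -1;10 -2 0 0 0 0 -1;0 0 0 0 0 0 -1;0 0 0 0 0 0 -1;0 0 -30 0 0 0 -1;0 0 -20 0 0 0 -1;0 0 0 0 0 0 -1'
```

```text
time_s: 22.85
eef_pos: [0.6678, 0.0103, 0.1033]
tcp_rot: [[0.99, -0.139, -0.003], [-0.139, -0.99, 0.0], [-0.003, 0.0, -1.0]]
contact_force: [-1.1, -0.1, 0.0]
gripper_width: 0.477
```

```bash
python3 -m pendant '3 -1 -20 0 0 0 -1;0 0 -18 0 0 0 -1;0 0 -8 0 0 0 -1;0 0 -4 0 0 0 -1;0 0 -1 0 0 0 -1;0 0 0 0 0 0 -1;0 0 0 0 0 0 -1'
```

```text
time_s: 23.72
eef_pos: [0.6726, 0.0087, 0.0543]
tcp_rot: [[0.99, -0.139, 0.001], [-0.139, -0.99, 0.0], [0.001, -0.0, -1.0]]
contact_force: [0.1, -0.3, -0.0]
gripper_width: 0.471
```

```bash
python3 -m pendant '-1 0 -2 0 0 0 -1;0 0 -1 0 0 0 -1;0 0 0 0 0 0 -1;0 0 0 0 0 0 -1'
```

```text
time_s: 24.22
eef_pos: [0.6713, 0.0088, 0.0514]
tcp_rot: [[0.99, -0.139, 0.0], [-0.139, -0.99, 0.0], [0.0, -0.0, -1.0]]
contact_force: [-1.3, 0.7, 5.6]
gripper_width: 0.475
```

```bash
python3 -m pendant '0 0 0 0 0 0 0.3;0 0 0 0 0 0 0.3;0 0 0 0 0 0 0.3;0 0 40 0 0 0 0.3;0 0 60 0 0 0 0.3;-30 0 50 0 0 0 0.5;-60 0 0 0 0 0 0.9;-50 30 0 0 0 0 0.9;-20 55 0 0 0 0 0.9;-15 58 0 0 0 0 0.9;-11 58 0 0 0 0 0.9;0 60 0 0 0 0 0.9;0 47 0 0 0 0 0.9;0 0 0 0 0 0 0.9;0 0 0 0 0 0 0.9'
python3 - <<'E'
from h import *
s=read_state();w=snapshot("wrist");p=cam("wrist",s);print(s['eef_pos'])
c=blob(w,(0,130,60),(10,255,255),(200,40,450,290));(u,r)=cv2.minEnclosingCircle(c);print(u,r,cv2.boundingRect(c),cast(p,u,.098)*1000)
E
```

```text
time_s: 26.1
eef_pos: [0.4854, 0.316, 0.2007]
tcp_rot: [[0.99, -0.14, 0.0], [-0.14, -0.99, -0.001], [0.0, 0.001, -1.0]]
contact_force: [-0.6, -0.6, -0.9]
gripper_width: 0.947
[0.48542947 0.3159911  0.20072887]
(312.0106506347656, 139.05319213867188) 19.366731643676758 (294, 120, 37, 39) [[487.23754239 392.79887423  98.        ]]
```

Red is at (487,393), which agrees with the top view (485,392).

```bash
python3 -m pendant '1 40 0 0 0 0 0.9;1 36 0 0 0 0 0.9;0 0 -40 0 0 0 0.9;0 0 -50 0 0 0 0.9;0 0 -45 0 0 0 0.9;0 0 -21 0 0 0 0.9;0 0 0 0 0 0 0;0 0 0 0 0 0 -1;0 0 0 0 0 0 -1;0 0 0 0 0 0 -1;0 0 0 0 0 0 -1'; python3 -m pendant '0 0 20 0 0 0 -1;0 0 40 0 0 0 -1;0 0 60 0 0 0 -1;0 0 20 0 0 0 -1;0 0 0 0 0 0 -1'
```

```text
time_s: 27.52
eef_pos: [0.4875, 0.393, 0.0454]
tcp_rot: [[0.99, -0.139, 0.001], [-0.139, -0.99, 0.001], [0.001, -0.001, -1.0]]
contact_force: [0.4, -0.3, -0.9]
gripper_width: 0.455
time_s: 28.15
eef_pos: [0.4884, 0.3932, 0.1876]
tcp_rot: [[0.99, -0.139, 0.003], [-0.139, -0.99, 0.003], [0.002, -0.003, -1.0]]
contact_force: [-0.1, 0.1, -1.2]
gripper_width: 0.454
```

```bash
python3 -m pendant '0 -25 0 0 0 0 -1;0 -50 0 0 0 0 -1;0 -55 0 0 0 0 -1;0 -55 0 0 0 0 -1;0 -55 0 0 0 0 -1;5 -50 0 0 0 0 -1;20 -50 0 0 0 0 -1;35 -40 0 0 0 0 -1;40 -34 0 0 0 0 -1;40 -25 0 0 0 0 -1;24 -12 0 0 0 0 -1;9 -4 0 0 0 0 -1;0 0 0 0 0 0 -1;0 0 0 0 0 0 -1;0 0 -40 0 0 0 -1;0 0 -40 0 0 0 -1;0 0 0 0 0 0 -1;0 0 0 0 0 0 -1'
python3 - <<'E'
from h import *
s=read_state();w=snapshot("wrist");cv2.imwrite("pics/w9.png",w[:,:,::-1]);print(s['eef_pos'])
E
```

```text
time_s: 30.4
eef_pos: [0.6608, -0.0621, 0.1065]
tcp_rot: [[0.99, -0.139, 0.002], [-0.139, -0.99, -0.0], [0.002, -0.0, -1.0]]
contact_force: [0.4, -0.9, -0.4]
gripper_width: 0.452
[ 0.66083865 -0.06214905  0.10652695]
```

View pics/w9.png

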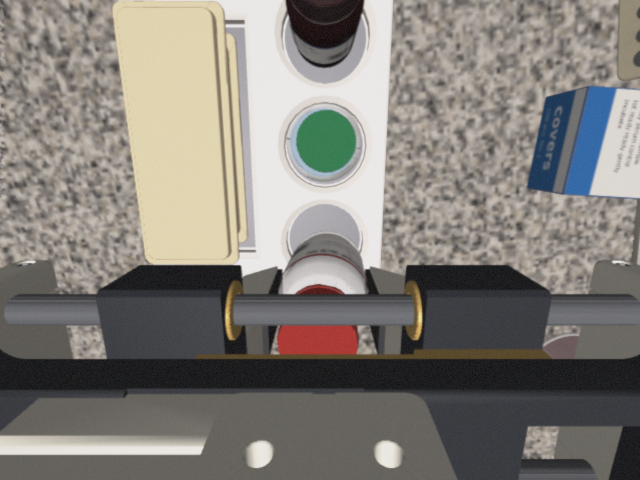

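The dark and green bottles are standing in their pockets. The red bottle hangs centred (u≈324) over its own pocket (u 287–362).

```bash
python3 -m pendant '1 1 -20 0 0 0 -1;0 0 -15 0 0 0 -1;0 0 -10 0 0 0 -1;0 0 -5 0 0 0 -1;0 0 -3 0 0 0 -1;0 0 -2 0 0 0 -1;0 0 0 0 0 0 -1;0 0 0 0 0 0 -1'
```

```text
time_s: 31.45
eef_pos: [0.6616, -0.0615, 0.0512]
tcp_rot: [[0.99, -0.14, 0.001], [-0.14, -0.99, 0.0], [0.001, -0.0, -1.0]]
contact_force: [-3.5, 1.6, 8.2]
gripper_width: 0.453
```

Seated with 8 N of contact. Next: release, back off to −y, and check.

```bash
python3 -m pendant '0 0 0 0 0 0 0.3;0 0 0 0 0 0 0.3;0 0 0 0 0 0 0.3;0 0 40 0 0 0 0.3;0 0 60 0 0 0 0.3;0 -40 60 0 0 0 0.3;0 -50 20 0 0 0 0.3;-10 -30 0 0 0 0 0.3;0 0 0 0 0 0 0.3;0 0 0 0 0 0 0.3;0 0 0 0 0 0 0.3'
python3 - <<'E'
from h import *
s=read_state();w=snapshot("wrist");t=snapshot("scene");p=cam("wrist",s);print(s['eef_pos'])
cv2.imwrite("pics/m10.png",np.vstack([w[:300],cv2.resize(t[190:300,220:450],(640,300))])[:,:,::-1])
E
```

```text
time_s: 32.83
eef_pos: [0.6518, -0.1742, 0.2214]
tcp_rot: [[0.991, -0.137, -0.0], [-0.137, -0.991, 0.001], [-0.001, -0.001, -1.0]]
contact_force: [-0.2, -0.6, -0.6]
gripper_width: 0.646
[ 0.65178994 -0.17420814  0.22136585]
```

View pics/m10.png

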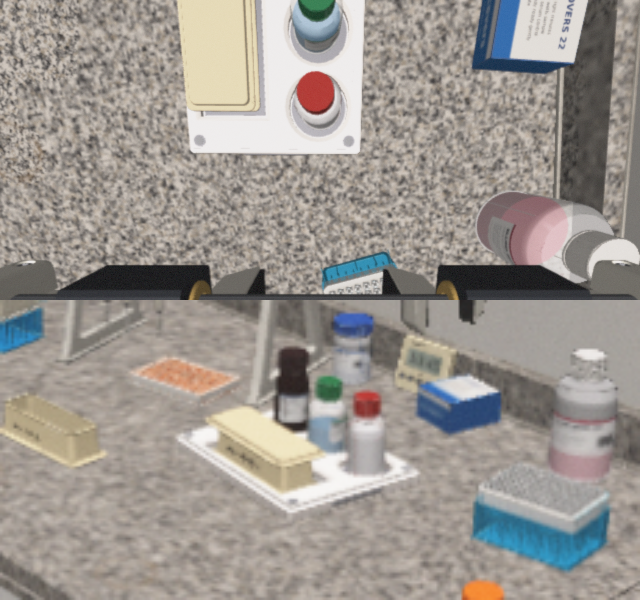

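Everything stands upright. One last numeric check.

Run:
```python
from h import *
s=read_state();p=cam("wrist",s)
W=cast(p,[[190,152],[361,153]],.018)*1000
o,a,R,e=fit([[-91,-120],[91,-120]],W);print("station",o.round(1),a)
c=cast(p,[[316,92]],.104)[0,:2]*1000;print("red",c,R.T@(c-o),R.T@(c-[626,15]))
t=snapshot("top");P=cam("top");cv2.imwrite("pics/top_end.png",t[:,:,::-1]);cr=(15,40,90),(35,255,255)
print("spare now",rect(P,blob(t,*cr,(175,255,255,300)),.003),"cover",rect(P,blob(t,*cr,(260,200,350,260)),.049))
t0=cv2.imread("pics/t3.png")
print("plate",rect(P,blob(t,(0,0,130),(180,40,255),(170,165,235,215)),.014))
o=np.array([623.5,16.5]);A=np.radians(-8);R=np.array([[np.cos(A),-np.sin(A)],[np.sin(A),np.cos(A)]])
for n,lo,hi,z in(("green",(50,80,30),(95,255,255),.098),("red",(0,120,60),(8,255,255),.104),("dark",(0,0,0),(180,255,45),.11)):
    try:
        (u,_)=cv2.minEnclosingCircle(blob(t,lo,hi,(250,165,350,225),0));q=cast(P,u,z)[0,:2]*1000;print(n,u,q,R.T@(q-o))
    except Exception as e:print(n,e)
```

```text
station [627.5  17.2] -8.231763806096993
red [660.97943739 -63.05874862] [ 44.61118796 -74.62778045] [ 45.7953109  -72.24623711]
spare now [448.1 253.5  59.1 152.7   2. ] cover [580.5  21.6  62.6 157.9  -8.7]
plate [691.1 295.5 135.1 171.6   3.3]
green (305.4032287597656, 191.7903289794922) [668.70854597  10.80073884] [45.56176336  0.64801719]
red (333.1538391113281, 195.13461303710938) [658.80636082 -59.55209909] [ 45.5471682  -70.39826957]
dark (278.06756591796875, 190.4729766845703) [670.67255014  79.33666703] [37.96829632 68.79029499]
```

```bash
python3 -c "
import cv2
a=cv2.imread('pics/top_end.png');cv2.imwrite('pics/te.png',cv2.resize(a[160:310,140:500],None,fx=2.2,fy=2.2,interpolation=2))"
```

```text
(no output)
```

View pics/te.png

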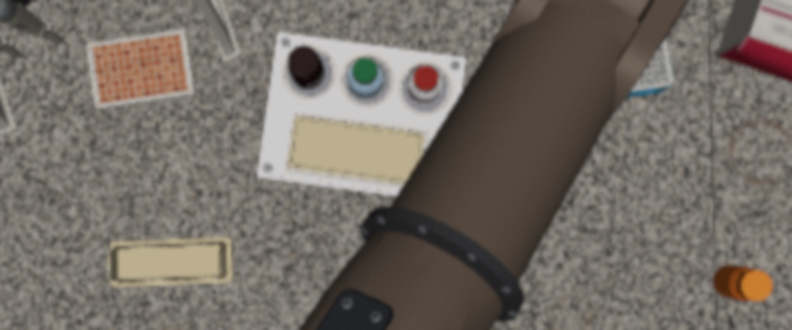

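```bash
python3 -c "
from bench import *
print(job_done(), read_state()['time_s'])"
```

```text
the job is handed in; nothing more can be done
the job is handed in; nothing more can be done
```

The station is set out and I handed the job in, at about 33 s of the 144 s allowed. `job_done()` reports no verdict, so the results below are my own checks.

- **Trough and cover:** The open trough is flat in the bed; when seated, its height matched the bed floor (z +6 mm). The cover is on it, within about 2 mm and 1° of the trough in the top view.
- **Bottles:** All three look upright in the last pictures. The dark bottle is in the well-plate (+y) pocket, green is in the middle and red is at the other end.
- **Bottle positions:** Green and red measured within about 3 mm of their pocket centres. The wrist view put the dark bottle about 1 mm off.
- **Left in place:** The spare trough measured within about 2 mm of where it started. The well plate looks unmoved, and so did the tip box until the arm partly hid it in the final top view. The arm is clear of everything.

**Checks that failed or disagreed:**
- The final top-view mask put the dark bottle about 8 mm off, because it also caught the dark body. Reading only the cap by eye gave about 2 mm.
- The final plate mask caught background, so the plate's position is judged by eye only.
- Estimates of the station's position from the two cameras differed by up to about 5 mm, which was within the play of the bed and pockets.
- The dark and green bottles gripped about 2–3 mm narrower than their stated diameters, with no visible effect.

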